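# Set the speed dial and start the plate shaker with its start bar

## Task

Turn the speed dial until its pointer stands at the index tab on the ring around it. Then start the plate shaker: make its long start bar level if it sits cocked, press it near its centre fully home with both ends level, hold it home for a good second (1.5 s) with a steady push of about 14 N (between 10 and 20, never beyond 30), and let it come back up. Leave the index tab and everything else where it is.

Things in the scene. Friction and masses are not known exactly. Their poses are not given: they have to be found in the camera images.
- shaker: Fixed plate shaker, 180 (x) x 220 (y) mm. Origin: centre of its underside; x points to its raised rear (from x = -22 to +90 mm, with the plate 100 mm high), y along the bar. On its low front deck (top 32 mm) is the start bar: plain grey, 160 mm long (y), 26 mm wide (x), 12 mm thick, centred over point bar_seat, on a sprung stem; it rocks about an axis along x through its middle.
- bar_seat (a point): Point on the shaker's front deck straight below the bar's middle, 32 mm above the worktop; same axes as the shaker. The bar's top, level and at rest, stands 32 mm above this point, give or take 4 mm: its height setting differs from start to start and is not reported, so it must be found by touch.
- bar_press (a joint): How far the bar's middle is pressed down, m: 0 at rest, 0.008 fully home (a firm stop). A spring resists, from about 5 N at the start to about 8 N at the stop, and lifts the bar back up when released. The stop is somewhat elastic: it yields about 0.1 to 0.2 mm per newton.
- bar_tilt (a joint): Rocking angle of the bar about the shaker's x axis, rad, 0 = level; positive: its +y end is up. Starts within +-0.10 and stays where it is left (0.18 N m of friction, no spring): about 3 N at 60 mm from the middle rocks it without pressing it down; a 14 N push over about 12 mm off the middle rocks it. Keep it within 0.03 of level during the press.
- dial_box: Grey box with the speed dial on its top, fixed to the worktop, 112 x 112 x 50 mm. Origin: centre of its underside; the dial turns about its vertical centre line.
- dial_axis (a point): On the dial's turning axis, 72 mm above the worktop, the middle of the grip's height. The dial's grip is a straight bar 44 mm long (along the pointer), 14 mm wide and 25 mm high, from 58 mm to 83 mm above the worktop, on a round skirt of 27 mm radius (54 to 59 mm high).
- dial (a joint): Dial angle, rad, growing clockwise seen from above, 0 to 4.3; it stays where it is left (friction 0.03 N m). Starts between 0 and 0.6.
- dial_tip (a point): Tip of the dial's white pointer, 30 mm from the axis, 60 mm above the worktop. The direction from dial_axis to it is the grip's long direction.
- index_ring (a joint): Angle of the ring with the index tab, same zero and direction as joint dial: the dial points at the tab when both values are equal. Starts between 2.0 and 3.2; stiff (1 N m), not to be turned.
- index_mark (a point): Where the pointer tip must stand: at the index tab's inner end, 30 mm from the dial's axis, 60 mm above the worktop. The tab is a dark steel block 10 x 5 mm on a flat aluminium ring around the dial, 29 to 40 mm from the axis, its top 57.5 mm above the worktop, below the grip.
- timer: Bystander: flat white bench timer, 60 x 66 x 15 mm, loose; origin at its underside.
- bottle_blue: Bystander: white bottle with blue cap, 45 mm across, 91 mm high, loose; origin at its underside.
- bottle_amber: Bystander: amber bottle, 45 mm across, 91 mm high, loose; origin at its underside.
- rotor_lid: Bystander: round steel rotor lid with a knob, 63 mm across, 36 mm high, loose; origin at its underside.

How it is judged:
By the outcome, as a careful person would: the job done as asked, in the order asked, and still so for the second after the job is handed in, with the robot touching nothing.
It also fails if it takes over 72 s, if anything falls off the work surface, if the arm or the gripper's body presses on something with over 40 N, if the wrist force passes 120 N, or if a joint passes its speed limit or range.

## Robot

A 6-joint arm with a two-finger parallel gripper is mounted at the origin on a cart in front of the work surface, level with it; the furniture and walls round the work are solid. World frame = base frame: x ahead of the robot, y to its left, z up, the work surface at z = 0. Lengths are in mm, angles in rad, forces in N, time in s.
With the tool pointing down it reaches from about 375 to 925 mm from the base axis. Payload 5.7 kg.
Tool frame: the origin (TCP) lies midway between the tips of the shut fingers; the grasp point (between the pads) lies 19 mm behind it; z points along the fingers, y is the line along which they close (so a half turn about z gives the same grasp; the last joint's range is limited). The gripper opens to 85 mm and grips with 20 to 120 N. Pads are 22 mm wide; open, the fingers measure 114 mm over their backs; the gripper's body (76 mm by 85 mm) begins 54 mm behind the grasp point. The pads swing forward as they close: fully open they stand 13 mm farther back than shut.
Start: joints at [1.207, 0.359, 1.51, -0, 1.272, -0.115], TCP at [147.739, 581.495, 231.267] pointing down, gripper open.
Joint ranges: [-2.97, 2.97], [-1.01, 2.36], [0.21, 2.38], [-0.96, 4.11], [0.2, 2.71], [-2.98, 2.98]. Speed limits (rad/s): [2.39, 2.39, 3.14, 3.14, 3.14, 3.14].

## Interface

Orientations are given as a unit quaternion [x, y, z, w].
In Python, from station import ctrl, imaging, sign_off gives the robot as it stands (ctrl), with the cameras (imaging) and the job as plain functions.
- The arm moves only by the tool pendant, called after "Emit:" as name(argument=value, ...) on one line, values as JSON. Schema: {"type":"object","properties":{"steps":{"type":"string"},"jaw":{"type":"number"},"grip_n":{"type":"number"},"only":{"type":"string"},"quiet":{"type":"boolean"},"lines":{"type":"string"}},"required":["steps"],"additionalProperties":false}. steps is a string of 1 to 20 rows, parted by semicolons, with the numbers parted by commas; each row has 6 numbers: dx, dy, dz in fractions of the full range, 1 being 1000 mm, then a rotation vector rx, ry, rz in shares of 180 degrees (1.0 is 180 degrees); each row shifts and turns the commanded pose from where the row before left it, along the tool's axes as they then stand; what a row does not reach is not made up. A row lasts 1/12 s, in which the tool goes at most 41.7 mm and 0.125 rad, less where a joint would pass 70% of its speed; a pose out of reach is approached as far as the arm can. jaw is the finger opening in mm, set as the call begins (left out keeps the last). The fingers move at their own pace and stop on an object; grip_n is the grip in N (left out, the last holds). Time passes only in rows, so rows that do not move let the fingers close. The tool returns the time, the measured TCP pose, the force, the opening and the grip force at its end. only (a regular expression) keeps the lines of the reply that match it, lines (a string "A,B") keeps lines A to B, and quiet returns only ok. Input that does not fit is refused with a message, and nothing moves.
- ctrl.get_state(): the state, without advancing time (a new reading comes with each control period).
- imaging.get_image(name): name is "scene" or "top" or "wrist"; returns (picture, depth): 400x640x3 uint8, red, green, blue; 400x640 float32, mm along the optical axis (not along the pixel's ray), 0 where there is no reading.
- imaging.get_calibration(name): a dict with "K" (3x3 intrinsics, pixels), "rvec" (rotation vector, rad) and "tvec" (3), from world to camera coordinates, as OpenCV has them; the wrist camera has in their place "mount" (4x4, takes a point from camera to tool coordinates, whose origin is the TCP and whose axes are the flange's). Camera axes: x right, y down, z forward; pixel columns grow to the right and rows downward; lengths in mm; the calibration is good to about 2 mm. A picture is of the moment at which its call begins: read the wrist's pose just before it. get_calibration takes no time and is no camera call.
- sign_off(): hands the job in; it is judged then, once.
The state is a dict: "clock": time; "joint_pos": joint angles; "joint_vel": joint speeds; "effort": joint torques, N m; "ee_pos": TCP position; "tool_rot": TCP orientation; "ft_force": force on the tool from outside, world axes, zero at the start; "torque": the same for the moment, N m; "opening": finger opening in mm; "grip_force": force on a finger pad.
Only numpy, scipy, OpenCV 4.12 (cv2) and the standard library are available. Lean on these libraries where they do the work, as an engineer would, in place of code of your own. Each camera call takes 0.05 s, during which the arm holds its last target. There are 200 camera calls.

## Working session

There is one attempt and no reset: what is moved stays moved. The work goes in short steps, Python scripts to look and compute and a tool call to move; the robot and the scene stay as the last step left them, time stands still between calls to the robot, and variables do not carry over. Pictures are saved under pics/ and viewed, at most 10 in all, crops included, and the job is handed in when it is done.

```bash
ls; mkdir -p pics
```

Run:
```python
from station import ctrl, imaging, sign_off
import cv2,numpy as np
for n in("scene","top"):
    im,d=imaging.get_image(n); cv2.imwrite(f"pics/{n}0.png",im[:,:,::-1]); np.save(f"pics/{n}0.npy",d)
    c=imaging.get_calibration(n); R=cv2.Rodrigues(np.array(c["rvec"],float))[0]; print(n,c["K"],-R.T@np.array(c["tvec"],float).ravel(),R.round(2).tolist())
s=ctrl.get_state(); print(s["clock"],s["tool_rot"],s["ft_force"],s["opening"]); print(imaging.get_calibration("wrist"))
```

```text
pics
station.py
scene [[516.31376376   0.         325.26714262]
 [  0.         516.31376376 203.12097907]
 [  0.           0.           1.        ]] [ -272.91078992 -1147.05900722   886.46140702] [[0.82, -0.58, 0.0], [-0.28, -0.4, -0.87], [0.5, 0.71, -0.49]]
top [[373.71876466   0.         314.30236241]
 [  0.         373.71876466 201.25043962]
 [  0.           0.           1.        ]] [ 355.86604738   30.0710745  1105.79186315] [[0.0, -1.0, -0.0], [-0.98, -0.0, -0.2], [0.2, 0.0, -0.98]]
0.1 [ 1.24089508e-01  9.92270640e-01 -8.50972709e-04 -2.18671717e-04] [0.20619135 0.15808541 0.0426836 ] 85.27176622617186
{'K': array([[302.63607257,   0.        , 319.23017942],
       [  0.        , 302.63607257, 197.39787034],
       [  0.        ,   0.        ,   1.        ]]), 'mount': array([[ 1.00174942e-03, -9.47250184e-01, -3.20493504e-01,
         8.22641018e+01],
       [ 9.99998740e-01,  1.34360397e-03, -8.45511509e-04,
         7.87282397e-01],
       [ 1.23152728e-03, -3.20492253e-01,  9.47250336e-01,
        -1.43919296e+02],
       [ 0.00000000e+00,  0.00000000e+00,  0.00000000e+00,
         1.00000000e+00]])}
```

View pics/top0.png

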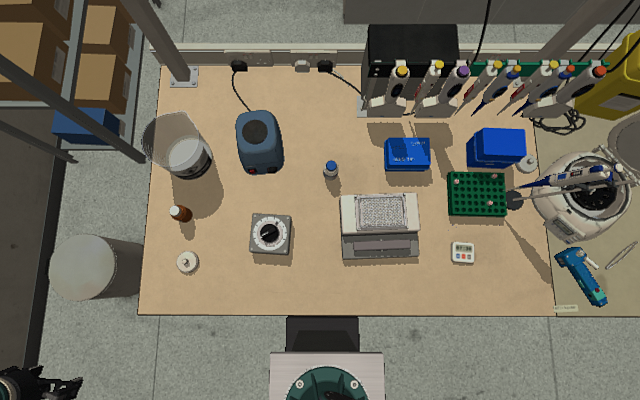

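View pics/scene0.png

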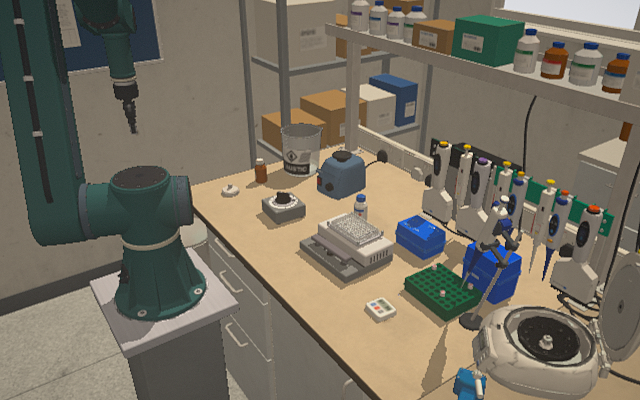

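Create h.py:
```python
from station import ctrl, imaging, sign_off
import cv2,numpy as np
from scipy.spatial.transform import Rotation as Ro
def pose(s=None):
    s=s or ctrl.get_state(); T=np.eye(4); T[:3,:3]=Ro.from_quat(s["tool_rot"]).as_matrix(); T[:3,3]=s["ee_pos"]; return T
def cam(n,T=None):
    c=imaging.get_calibration(n); C=np.eye(4)
    if n=="wrist": C=T@np.array(c["mount"])
    else:
        R=cv2.Rodrigues(np.array(c["rvec"],float))[0]; C[:3,:3]=R.T; C[:3,3]=-R.T@np.array(c["tvec"],float).ravel()
    return np.array(c["K"]),C
def onz(KC,u,v,z):   # pixel to plane z
    K,C=KC; r=C[:3,:3]@np.linalg.solve(K,[u,v,1.]); return C[:3,3]+r*(z-C[2,3])/r[2]
def proj(KC,p):
    K,C=KC; q=K@(C[:3,:3].T@(np.asarray(p,float)-C[:3,3])); return q[:2]/q[2]
def at(KC,d,u,v):    # pixel + depth to world
    K,C=KC; return C[:3,:3]@np.linalg.solve(K,[u,v,1.])*d[int(round(v)),int(round(u))]+C[:3,3]
def two(A,pa,B,pb):  # triangulate
    P=lambda KC:KC[0]@np.linalg.inv(KC[1])[:3]
    X=cv2.triangulatePoints(P(A),P(B),np.array(pa,float),np.array(pb,float)).ravel(); return X[:3]/X[3]
def snap(n,f):
    T=pose(); im,d=imaging.get_image(n); cv2.imwrite(f"pics/{f}.png",im[:,:,::-1]); np.savez(f"pics/{f}.npz",d=d,T=T); return im,d,T
def load(n,f):
    z=np.load(f"pics/{f}.npz"); return cv2.imread(f"pics/{f}.png"),z["d"],cam(n,z["T"])
def tool(dw,T=None): # world shift to tool axes
    return ((T if T is not None else pose())[:3,:3].T@np.asarray(dw,float)).round(1)
```

Run:
```python
from h import *
c=cam("top")
for n,u,v,z in(("dial",270,233,72),("shaker",380,226,60),("bar",382,245,60),("timer",462,252,15)): print(n,onz(c,u,v,z).round())
im=cv2.imread("pics/top0.png"); cv2.imwrite("pics/c1.png",cv2.resize(im[180:280,230:430],None,fx=4,fy=4,interpolation=cv2.INTER_CUBIC))
T=pose();print(T.round(3))
p=onz(c,270,233,72); print(tool(p-T[:3,3],T))
```

```text
dial [477. 157.  72.]
shaker [ 499. -151.   60.]
bar [ 446. -155.   60.]
timer [ 430. -394.   15.]
[[-9.69000e-01  2.46000e-01 -1.00000e-03  1.47537e+02]
 [ 2.46000e-01  9.69000e-01 -2.00000e-03  5.80928e+02]
 [ 0.00000e+00 -2.00000e-03 -1.00000e+00  2.30496e+02]
 [ 0.00000e+00  0.00000e+00  0.00000e+00  1.00000e+00]]
[-424.2 -329.4  159. ]
```

View pics/c1.png

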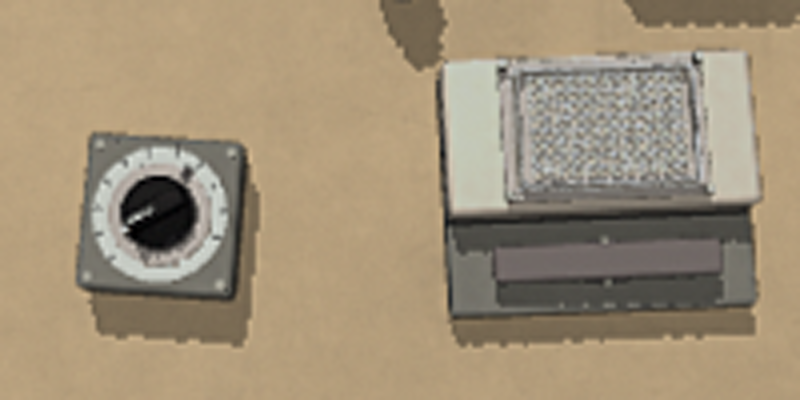

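Units first: shifts go in shares of 1000 mm and turns go in shares of 180 degrees. So -28 mm / 1000 = -0.028, -22 mm / 1000 = -0.022.

Emit:
pendant(steps="-0.028,-0.022,0,0,0,0;-0.028,-0.022,0,0,0,0;-0.028,-0.022,0,0,0,0;-0.028,-0.022,0,0,0,0;-0.028,-0.022,0,0,0,0;-0.028,-0.022,0,0,0,0;-0.028,-0.022,0,0,0,0;-0.028,-0.022,0,0,0,0;-0.028,-0.022,0,0,0,0;-0.028,-0.022,0,0,0,0;-0.028,-0.022,0,0,0,0;-0.028,-0.022,0,0,0,0;-0.028,-0.022,0,0,0,0;-0.028,-0.022,0,0,0,0;-0.028,-0.022,0,0,0,0;0,0,0,0,0,0;0,0,0,0,0,0")

```text
clock: 1.52
ee_pos: [474.3, 156.8, 231.0]
tool_rot: [0.126, 0.992, -0.0, -0.0]
ft_force: [-0.7, 0.0, 0.1]
opening: 85.4
grip_force: 0.0
```

Run:
```python
from h import *
im,d,T=snap("wrist","w1"); print(T.round(2).tolist(),ctrl.get_state()["joint_pos"])
q=proj(cam("wrist",T),[477,157,72]); print(q)
u,v=q.astype(int); cv2.imwrite("pics/w1c.png",cv2.resize(im[max(0,v-75):v+75,u-100:u+100,::-1],None,fx=4,fy=4,interpolation=cv2.INTER_CUBIC)); print(u-100,max(0,v-75))
```

```text
[[-0.97, 0.25, -0.0, 474.31], [0.25, 0.97, -0.0, 156.8], [0.0, -0.0, -1.0, 230.95], [0.0, 0.0, 0.0, 1.0]] [ 1.83005906e-01  2.14251523e-01  1.72286090e+00  4.30475598e-04
  1.20583214e+00 -1.13712208e+00]
[319.62822754 181.37015431]
219 106
```

View pics/w1c.png

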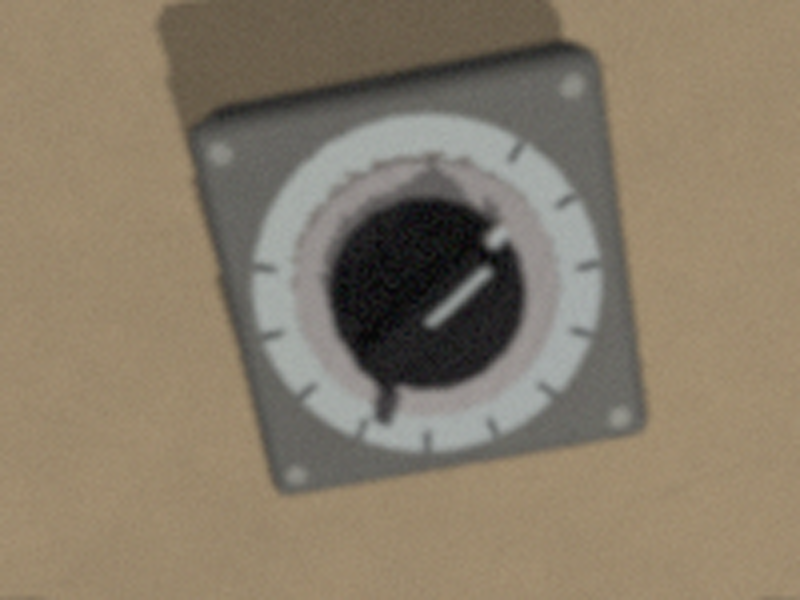

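Run:
```python
from h import *
im,d,c=load("wrist","w1")
f=lambda u,v,z:onz(c,219+(u+.5)/4-.5,106+(v+.5)/4-.5,z)
ctr=[f(427,283,52),f(426,291.5,58)]; print("centres",np.round(ctr,1))
tip=f(503,236,60); ti=f(393,390,57.5); to=f(386,420,57.5); g0=f(430,323,83); g1=f(488,270,83)
A=np.mean(ctr,0)[:2]
ang=lambda p,q=A:np.arctan2(*(p[:2]-q)[::-1])
print("tip",tip.round(1),np.linalg.norm(tip[:2]-A),ang(tip)); print("tab",ti.round(1),to.round(1),np.linalg.norm(ti[:2]-A),np.linalg.norm(to[:2]-A),ang(ti),ang(to)); print("grip line",g0.round(1),g1.round(1),ang(g1,g0[:2]))
# height check by depth
for (u,v) in((459,297),(400,290),(380,150),(230,300)): print((u,v),at(c,d,219+u/4,106+v/4).round(1))
ct=cam("top")
print("top view dial centre at z",[onz(ct,230+158.5/4,180+213/4,z).round(1).tolist() for z in (55,)])
# box corners screws
S=np.array([f(220,154,50),f(573,86,50),f(620,417,50),f(295,475,50)]);print("screws mean",S.mean(0).round(1))
# grip mask from depth: points with z>70
K,C=c; v,u=np.mgrid[106:256,219:419]; P=np.stack([(u-K[0,2])/K[0,0],(v-K[1,2])/K[1,1],np.ones(u.shape)],-1)*d[106:256,219:419,None]; W=P@C[:3,:3].T+C[:3,3]
m=(W[...,2]>72)&(d[106:256,219:419]>0); X=W[m]; print(len(X),X.mean(0).round(1),np.percentile(X[:,2],[50,95]).round(1)); r=cv2.minAreaRect(X[:,:2].astype(np.float32)); print(r)
w,V=np.linalg.eigh(np.cov(X[:,:2].T)); print(np.arctan2(V[1,1],V[0,1]))
```

```text
centres [[478.5 163.1  52. ]
 [479.1 162.6  58. ]]
tip [468.9 186.1  60. ] 25.267006247817648 1.9719491818227635
tab [504.5 146.8  57.5] [512.7 142.6  57.5] 30.32540152855483 39.468719697723905 -0.5593286573385344 -0.5385896645726967
grip line [480.7 162.8  83. ] [471. 180.  83.] 2.0843596849063597
(459, 297) [475.9 171.8  84.8]
(400, 290) [477.  156.3  60.1]
(380, 150) [440.5 160.2  52.4]
(230, 300) [471.2 108.6  47.6]
top view dial centre at z [[478.8, 160.0, 55.0]]
screws mean [481.1 162.5  50. ]
648 [478.7 163.2  83.1] [83.9 85.3]
((480.30767822265625, 162.88108825683594), (14.411066055297852, 43.778385162353516), 29.295475006103516)
2.089815930117693
```

```bash
python3 -c "
from h import *
print(tool([479.8-474.3,162.8-156.8,0]))"
```

```text
[-3.8  7.2 -0. ]
```

In the tool's units: 20 mm / 1000 = 0.02, 10 mm / 1000 = 0.01, 0.1145 rad / 3.1416 = 0.0364.

Emit:
pendant(steps="-0.0038,0.0072,0,0,0,0;0,0,0.02,0,0,0.0364;0,0,0.02,0,0,0.0364;0,0,0.02,0,0,0.0364;0,0,0.02,0,0,0.0364;0,0,0.02,0,0,0.0364;0,0,0.02,0,0,0.0364;0,0,0.01,0,0,0.0363;0,0,0,0,0,0;0,0,0,0,0,0", jaw=45)

```text
clock: 2.4
ee_pos: [478.1, 165.6, 101.0]
tool_rot: [0.499, 0.867, -0.0, -0.001]
ft_force: [0.5, -0.5, 0.8]
opening: 45.3
grip_force: 0.0
```

Run:
```python
from h import *
s=ctrl.get_state();T=pose(s);print(T[:3,3].round(1),np.arctan2(T[1,1],T[0,1]),s["joint_pos"].round(2) if hasattr(s["joint_pos"],'round') else s["joint_pos"])
print(tool([479.8-T[0,3],162.8-T[1,3],63-T[2,3]],T))
im,d,T=snap("wrist","w2"); print(proj(cam("wrist",T),[480,163,83]))
```

```text
[478.1 165.6 101. ] 0.5263450953913681 [ 0.2   0.39  1.85  0.    0.9  -0.33]
[-3.3  0.1 38. ]
[318.70729926 246.72821255]
```

View pics/w2.png

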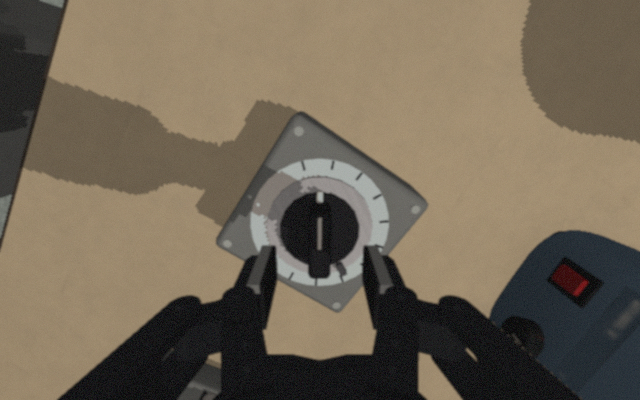

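Grip stands vertical at u≈320, midway between the fingers (272/372), pointer at top (320,197), tab at (341,268). Lower and close.

In the tool's units: 19 mm / 1000 = 0.019, -3.3 mm / 1000 = -0.0033.

Emit:
pendant(steps="-0.0033,0,0.019,0,0,0;0,0,0.019,0,0,0;0,0,0,0,0,0;0,0,0,0,0,0", jaw=45)

```text
clock: 2.78
ee_pos: [480.4, 161.8, 63.7]
tool_rot: [0.5, 0.866, -0.0, -0.0]
ft_force: [-0.1, -0.2, -0.2]
opening: 45.1
grip_force: 0.0
```

Emit:
pendant(steps="0,0,0,0,0,0;0,0,0,0,0,0;0,0,0,0,0,0;0,0,0,0,0,0;0,0,0,0,0,0;0,0,0,0,0,0", jaw=5, grip_n=25)

```text
clock: 3.28
ee_pos: [480.6, 161.2, 64.7]
tool_rot: [0.501, 0.866, -0.0, 0.0]
ft_force: [-2.9, -2.1, 7.4]
opening: 13.5
grip_force: 27.0
```

In the tool's units: -3 mm / 1000 = -0.003, 1 mm / 1000 = 0.001.

Emit:
pendant(steps="0,0,0,0,0,0;0,0,0,0,0,0;0.001,0,-0.003,0,0,0;0,0,0,0,0,0", jaw=22)

```text
clock: 3.62
ee_pos: [480.6, 162.5, 66.9]
tool_rot: [0.501, 0.865, 0.0, 0.0]
ft_force: [0.4, -0.8, 0.7]
opening: 22.0
grip_force: 0.0
```

Emit:
pendant(steps="0,0,0,0,0,0;0,0,0,0,0,0;0,0,0,0,0,0;0,0,0,0,0,0", jaw=5, grip_n=25)

```text
clock: 3.95
ee_pos: [480.0, 162.2, 66.8]
tool_rot: [0.501, 0.865, -0.0, 0.0]
ft_force: [-2.7, -0.9, 7.4]
opening: 13.4
grip_force: 28.7
```

```bash
python3 -c "
from h import *
T=pose();print(np.arctan2(T[1,1],T[0,1]), ctrl.get_state()['torque'])"
```

```text
0.5212646842349037 [-0.09543704  0.27849502 -0.00135892]
```

In the tool's units: 0.12 rad / 3.1416 = 0.0382.

Emit:
pendant(steps="0,0,0,0,0,0.0382;0,0,0,0,0,0.0382;0,0,0,0,0,0.0382;0,0,0,0,0,0.0382;0,0,0,0,0,0.0382;0,0,0,0,0,0.0382;0,0,0,0,0,0.0382;0,0,0,0,0,0.0382;0,0,0,0,0,0.0382;0,0,0,0,0,0.0382;0,0,0,0,0,0;0,0,0,0,0,0")

```text
clock: 4.95
ee_pos: [480.0, 162.1, 66.8]
tool_rot: [0.902, 0.431, -0.0, 0.0]
ft_force: [-1.6, -1.1, 7.2]
opening: 13.5
grip_force: 28.7
```

Emit:
pendant(steps="0,0,0,0,0,0.0382;0,0,0,0,0,0.0382;0,0,0,0,0,0.0382;0,0,0,0,0,0.0382;0,0,0,0,0,0.0382;0,0,0,0,0,0.0382;0,0,0,0,0,0.0382;0,0,0,0,0,0.0382;0,0,0,0,0,0.0382;0,0,0,0,0,0.0382;0,0,0,0,0,0.0382;0,0,0,0,0,0;0,0,0,0,0,0")

```text
clock: 6.03
ee_pos: [480.0, 162.1, 66.8]
tool_rot: [0.977, -0.213, -0.0, 0.0]
ft_force: [-2.1, -2.1, 7.9]
opening: 13.6
grip_force: 28.7
```

```bash
python3 - <<'E'
from h import *
s=ctrl.get_state();T=pose(s);print(T[:3,3],np.arctan2(T[1,1],T[0,1]), s['torque'],s["joint_pos"])
im,d,T=snap("wrist","w3"); q=proj(cam("wrist",T),[480,163,60]).astype(int);print(q)
u,v=q-[100,75]; u,v=int(u),int(v); print(u,v); cv2.imwrite("pics/w3c.png",cv2.resize(im[v:v+150,u:u+200,::-1],None,fx=4,fy=4,interpolation=cv2.INTER_CUBIC))
E
```

```text
[480.00339519 162.09760397  66.77871337] -1.9993142824959915 [-0.32100405  0.33161672 -0.00942171] [ 1.89555473e-01  4.44718250e-01  1.88035669e+00 -5.49311602e-04
  8.16816558e-01  2.18924585e+00]
[318 251]
218 176
```

View pics/w3c.png

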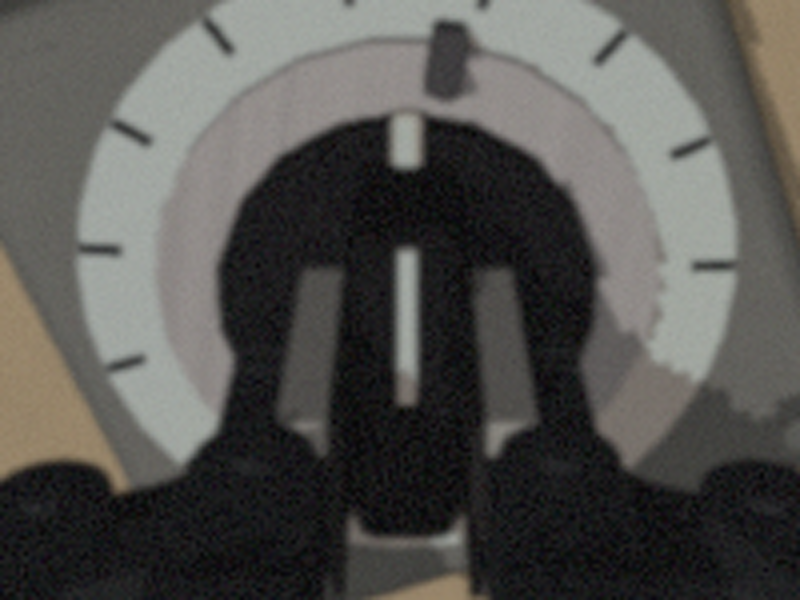

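Run:
```python
from h import *
im,d,c=load("wrist","w3")
f=lambda u,v,z:onz(c,218+(u+.5)/4-.5,176+(v+.5)/4-.5,z)[:2]
Ls=(f(78,255,51)+f(738,255,51))/2; print(Ls)
tip=f(406,114,60);ti=f(444,97,57.5);to=f(452,22,57.5)
an=lambda p:np.arctan2(p[1],p[0])
print("tabaxis dir",an(to-ti),"line dir",an(f(408,250,83)-f(407,404,83)), 'toolx',an(c[1][:2,0])+np.pi/2)
for A in ([479.8,162.8],[480,162.1],[479.2,163]):
    A=np.array(A); print(A,"tip",an(tip-A),np.linalg.norm(tip-A),"tab",an(ti-A),an(to-A),np.linalg.norm(ti-A),np.linalg.norm(to-A))
```

```text
[482.58904833 161.22592744]
tabaxis dir -0.5181275086974504 line dir -0.4329712353656454 toolx -0.42751591508367404
[479.8 162.8] tip -0.42575925171811946 28.358593612319144 tab -0.5947920195997753 -0.5751263844260635 30.293378160537817 40.727285549830405
[480.  162.1] tip -0.40586376864104756 27.892860106660923 tab -0.5790640232718476 -0.5632152060118633 29.73916780797119 40.1815526128309
[479.2 163. ] tip -0.4234940708814395 28.987705704077797 tab -0.5892731235032775 -0.5712913396182749 30.902875116738823 41.33985186133094
```

In the tool's units: 0.075 rad / 3.1416 = 0.0239.

Emit:
pendant(steps="0,0,0,0,0,0.0239;0,0,0,0,0,0.0239;0,0,0,0,0,0;0,0,0,0,0,0;0,0,0,0,0,0")

```text
clock: 6.5
ee_pos: [480.1, 162.1, 66.8]
tool_rot: [0.959, -0.285, 0.0, 0.0]
ft_force: [-3.3, -1.3, 7.8]
opening: 13.3
grip_force: 28.7
```

Emit:
pendant(steps="0,0,0,0,0,0;0,0,0,0,0,0;0,0,0,0,0,0;0,0,-0.03,0,0,0;0,0,-0.03,0,0,0;0,0,-0.02,0,0,0;0,0,0,0,0,0;0,0,0,0,0,0", jaw=45)

```text
clock: 7.17
ee_pos: [481.1, 162.5, 147.2]
tool_rot: [0.958, -0.285, 0.001, -0.001]
ft_force: [-0.0, -0.3, 0.5]
opening: 45.2
grip_force: 0.0
```

```bash
python3 - <<'E'
from h import *
im,d,T=snap("wrist","w4"); q=proj(cam("wrist",T),[480,163,60]).astype(int);print(T[:3,3],np.arctan2(T[1,1],T[0,1]),q)
u,v=q-[70,52]; u,v=int(u),int(v); print(u,v); cv2.imwrite("pics/w4c.png",cv2.resize(im[v:v+100,u:u+133,::-1],None,fx=6,fy=6,interpolation=cv2.INTER_CUBIC))
E
```

```text
[481.11843596 162.53115733 147.216228  ] -2.149007305578839 [320 204]
250 152
```

View pics/w4c.png

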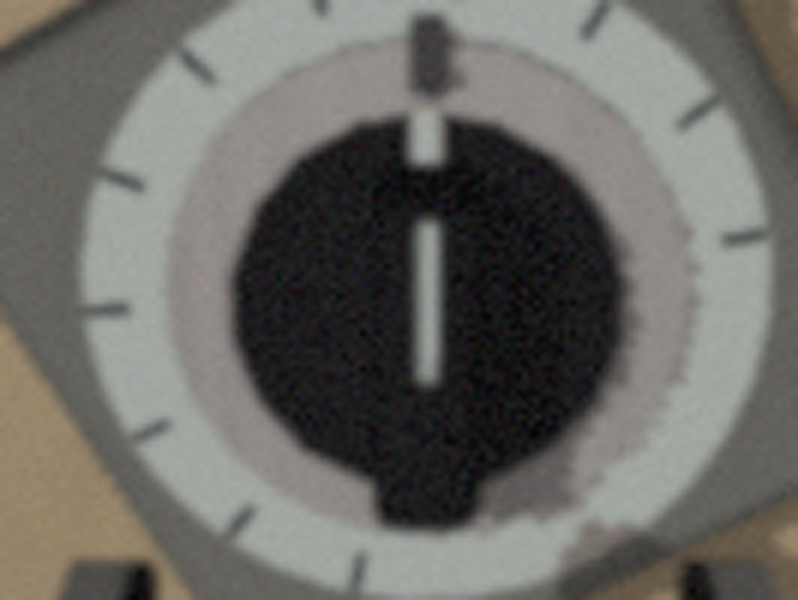

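Pointer tip (u≈427) stands at the tab (u≈430), centred within about 0.01 rad. Now to the bar.

In the tool's units: 31.6 mm / 1000 = 0.0316, -4.6 mm / 1000 = -0.0046, -0.1228 rad / 3.1416 = -0.0391.

Emit:
pendant(steps="0,0,-0.017,0,0,-0.0391;0,0,-0.017,0,0,-0.0391;0,0,-0.017,0,0,-0.0391;0,0,-0.016,0,0,-0.0391;0,0,-0.016,0,0,-0.0391;-0.0046,0.0316,0,0,0,0;-0.0046,0.0316,0,0,0,0;-0.0046,0.0316,0,0,0,0;-0.0046,0.0316,0,0,0,0;-0.0046,0.0316,0,0,0,0;-0.0046,0.0316,0,0,0,0;-0.0046,0.0316,0,0,0,0;-0.0046,0.0316,0,0,0,0;-0.0046,0.0316,0,0,0,0;-0.0046,0.0316,0,0,0,0;0,0,0,0,0,0;0,0,0,0,0,0;0,0,0,0,0,0", jaw=0, grip_n=20)

```text
clock: 8.72
ee_pos: [444.6, -154.4, 228.0]
tool_rot: [1.0, 0.017, -0.001, -0.001]
ft_force: [0.1, 0.5, -0.5]
opening: -0.4
grip_force: 0.0
```

```bash
python3 - <<'E'
from h import *
im,d,T=snap("wrist","w5"); q=proj(cam("wrist",T),[446,-155,64]);print(T[:3,3],np.arctan2(T[1,1],T[0,1]),q,ctrl.get_state()["joint_pos"])
E
```

```text
[ 444.61978278 -154.39955477  227.9826244 ] -1.5359700360164525 [320.38294652 176.60597554] [-4.80462164e-01  1.76186597e-01  1.78060529e+00  4.49200205e-04
  1.18740190e+00  1.05408965e+00]
```

View pics/w5.png

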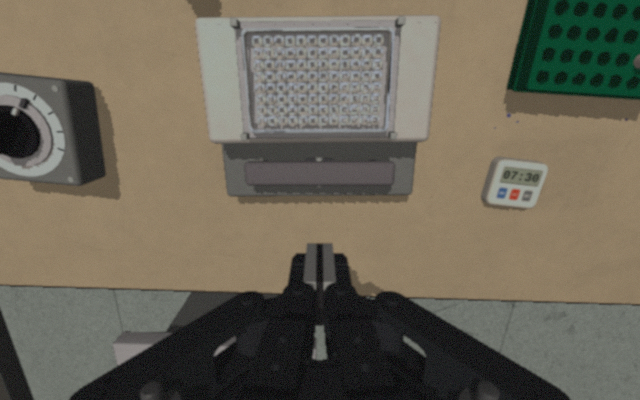

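Run:
```python
from h import *
im,d,c=load("wrist","w5")
K,C=c
def region(u0,u1,v0,v1):
    v,u=np.mgrid[v0:v1,u0:u1]; D=d[v0:v1,u0:u1]; P=np.stack([(u-K[0,2])/K[0,0],(v-K[1,2])/K[1,1],np.ones(u.shape)],-1)*D[...,None]
    W=P@C[:3,:3].T+C[:3,3]; return W[D>0]
W=region(235,405,158,190); b=W[(W[:,2]>50)&(W[:,2]<78)]
r=cv2.minAreaRect(b[:,:2].astype(np.float32)); print("rect",r)
X=region(248,390,167,181); X=X[X[:,2]>50]; cen=np.array(r[0]); A=np.c_[X[:,:2]-cen,np.ones(len(X))]; k,res,_,_=np.linalg.lstsq(A,X[:,2],rcond=None); print("plane",k,len(X),np.std(X[:,2]-A@k))
dk=region(229,240,165,190);dr=region(400,410,165,190); print("deck z L,R",np.median(dk[:,2]),np.median(dr[:,2]))
print("ends z",[np.median(X[np.abs(X[:,1]-cen[1]-s)<12][:,2]).round(2) for s in(65,30,0,-30,-65)])
y0=(W[:,2]>25)&(W[:,2]<40)
for u,v in((245.5,174),(393.5,174),(319,158),(317,186)): print((u,v),onz(c,u,v,64 if v==174 else 32).round(1))
print("shaker deck front corners",onz(c,230,195,32).round(1),onz(c,410,194,32).round(1))
```

```text
rect ((447.6526184082031, -153.578369140625), (31.953632354736328, 160.51316833496094), 4.7269182205200195)
plane [ 9.28323372e-03 -2.77030251e-02  6.16800234e+01] 1978 0.6922199993061433
deck z L,R 33.279980539616304 33.57367571203429
ends z [np.float64(59.88), np.float64(60.84), np.float64(61.61), np.float64(62.62), np.float64(63.45)]
(245.5, 174) [446.  -76.6  64. ]
(393.5, 174) [ 451.6 -231.4   64. ]
(319, 158) [ 459.2 -153.    32. ]
(317, 186) [ 426.  -151.9   32. ]
shaker deck front corners [411.2 -49.4  32. ] [ 420.1 -262.    32. ]
```

In the tool's units: 38 mm / 1000 = 0.038, 34 mm / 1000 = 0.034.

Emit:
pendant(steps="0.0017,0.03,0,0,0,0;0.0018,0.0297,0,0,0,0;0,0,0.038,0,0,0;0,0,0.038,0,0,0;0,0,0.038,0,0,0;0,0,0.034,0,0,0;0,0,0.005,0,0,0;0,0,0,0,0,0;0,0,0,0,0,0;0,0,0,0,0,0")

```text
clock: 9.6
ee_pos: [452.8, -215.1, 78.3]
tool_rot: [1.0, 0.018, 0.001, 0.001]
ft_force: [0.2, -0.0, -0.6]
opening: -0.1
grip_force: 0.0
```

Emit:
pendant(steps="0,0,0.0015,0,0,0;0,0,0.0015,0,0,0;0,0,0.0015,0,0,0;0,0,0.0015,0,0,0;0,0,0.0015,0,0,0;0,0,0.0005,0,0,0;0,0,0,0,0,0;0,0,0,0,0,0")

```text
clock: 10.27
ee_pos: [451.1, -214.7, 68.2]
tool_rot: [1.0, 0.018, -0.0, -0.0]
ft_force: [-0.6, -0.3, -0.4]
opening: -0.0
grip_force: 0.0
```

In the tool's units: 1 mm / 1000 = 0.001.

Emit:
pendant(steps="0,0,0.001,0,0,0;0,0,0.001,0,0,0;0,0,0.001,0,0,0;0,0,0.001,0,0,0;0,0,0.001,0,0,0;0,0,0,0,0,0;0,0,0,0,0,0")

```text
clock: 10.85
ee_pos: [451.0, -214.7, 63.2]
tool_rot: [1.0, 0.018, -0.0, -0.0]
ft_force: [0.0, -0.2, -1.2]
opening: -0.2
grip_force: 0.0
```

Emit:
pendant(steps="0,0,0.0007,0,0,0;0,0,0,0,0,0;0,0,0,0,0,0")

```text
clock: 11.1
ee_pos: [451.1, -214.7, 62.6]
tool_rot: [1.0, 0.018, -0.0, 0.0]
ft_force: [0.1, -0.8, -0.1]
opening: 0.2
grip_force: 0.0
```

Emit:
pendant(steps="0,0,0.0007,0,0,0;0,0,0,0,0,0;0,0,0,0,0,0")

```text
clock: 11.35
ee_pos: [451.2, -214.8, 62.0]
tool_rot: [1.0, 0.018, 0.0, 0.0]
ft_force: [-0.5, -0.3, 1.4]
opening: -0.2
grip_force: 0.5
```

Emit:
pendant(steps="0,0,0.0007,0,0,0;0,0,0,0,0,0;0,0,0,0,0,0")

```text
clock: 11.6
ee_pos: [451.3, -215.0, 61.4]
tool_rot: [1.0, 0.018, 0.0, 0.0]
ft_force: [0.1, -1.6, 2.8]
opening: -0.3
grip_force: 1.3
```

In the tool's units: 0.5 mm / 1000 = 0.0005.

Emit:
pendant(steps="0,0,0.0005,0,0,0;0,0,0.0005,0,0,0;0,0,0,0,0,0;0,0,0,0,0,0")

```text
clock: 11.93
ee_pos: [451.3, -215.0, 60.3]
tool_rot: [1.0, 0.018, 0.0, 0.0]
ft_force: [-0.1, -2.3, 2.9]
opening: 0.0
grip_force: 1.5
```

Emit:
pendant(steps="0,0,-0.02,0,0,0;0,0,-0.03,0,0,0;0,0,-0.03,0,0,0;0,-0.02,-0.02,0,0,0;0,-0.02,-0.02,0,0,0;0,-0.02,-0.02,0,0,0;0,0,0,0,0,0;0,0,0,0,0,0")

```text
clock: 12.6
ee_pos: [449.2, -154.1, 200.8]
tool_rot: [1.0, 0.019, 0.001, 0.0]
ft_force: [-0.2, -1.0, 0.7]
opening: 0.2
grip_force: 0.0
```

Create tilt.py:
```python
from h import *
import sys
im,d,T=snap("wrist",sys.argv[1]); c=K,C=cam("wrist",T)
v,u=np.mgrid[:400,:640]; W=(np.stack([(u-K[0,2])/K[0,0],(v-K[1,2])/K[1,1],np.ones(u.shape)],-1)*d[...,None])@C[:3,:3].T+C[:3,3]
R=np.array([[np.cos(.036),np.sin(.036)],[-np.sin(.036),np.cos(.036)]]); L=(W[...,:2]-[448,-154])@R.T; z=W[...,2]
v=(d>0)
def fit(m,nm):
    A=np.c_[L[m],np.ones(m.sum())]; k=np.linalg.lstsq(A,z[m],rcond=None)[0]; print(nm,k.round(4),m.sum())
fit(v&(abs(L[...,0])<9)&(abs(L[...,1])<74)&(z>50)&(z<75),"bar")
fit(v&(abs(L[...,0])<30)&(abs(L[...,1])>86)&(abs(L[...,1])<105)&(z>25)&(z<40),"deck")
fit(v&(L[...,0]>55)&(L[...,0]<135)&(abs(L[...,1])>78)&(abs(L[...,1])<105)&(z>70)&(z<110),"rear")
print(T[:3,3])
```

```bash
python3 tilt.py w6
```

```text
bar [-2.80000e-03 -5.10000e-03  6.16787e+01] 2677
deck [-9.00000e-04 -1.20000e-03  3.33922e+01] 1848
rear [-7.00000e-04 -8.00000e-04  7.14545e+01] 6241
[ 449.2187321  -154.05668336  200.82451025]
```

In the tool's units: 35 mm / 1000 = 0.035, 25 mm / 1000 = 0.025.

Emit:
pendant(steps="-0.001,0,0.035,0,0,0;0,0,0.035,0,0,0;0,0,0.035,0,0,0;0,0,0.025,0,0,0;0,0,0,0,0,0;0,0,0,0,0,0")

```text
clock: 13.15
ee_pos: [446.0, -154.5, 68.3]
tool_rot: [1.0, 0.018, -0.003, -0.001]
ft_force: [0.5, -0.3, 0.5]
opening: 0.3
grip_force: 0.0
```

Emit:
pendant(steps="0,0,0.002,0,0,0;0,0,0.002,0,0,0;0,0,0.002,0,0,0;0,0,0.002,0,0,0;0,0,0.001,0,0,0;0,0,0,0,0,0;0,0,0,0,0,0")

```text
clock: 13.73
ee_pos: [448.1, -154.8, 61.5]
tool_rot: [1.0, 0.018, 0.0, 0.0]
ft_force: [0.2, 0.8, -0.4]
opening: 0.2
grip_force: 0.0
```

Emit:
pendant(steps="0,0,0.001,0,0,0;0,0,0,0,0,0;0,0,0,0,0,0")

```text
clock: 13.98
ee_pos: [448.2, -154.9, 60.4]
tool_rot: [1.0, 0.018, 0.0, 0.0]
ft_force: [-0.4, -1.3, 1.4]
opening: 0.0
grip_force: 1.0
```

Emit:
pendant(steps="0,0,0.001,0,0,0;0,0,0,0,0,0;0,0,0,0,0,0")

```text
clock: 14.23
ee_pos: [448.2, -154.9, 59.4]
tool_rot: [1.0, 0.018, 0.0, 0.0]
ft_force: [-0.4, 0.3, 6.1]
opening: -0.3
grip_force: 2.7
```

Contact near z≈60.4 and the spring is felt. Press on to just short of home, then in small steps.

In the tool's units: 1 mm / 1000 = 0.001.

Emit:
pendant(steps="0,0,0.001,0,0,0;0,0,0.001,0,0,0;0,0,0.001,0,0,0;0,0,0.001,0,0,0;0,0,0.001,0,0,0;0,0,0.001,0,0,0;0,0,0,0,0,0;0,0,0,0,0,0")

```text
clock: 14.9
ee_pos: [448.2, -154.9, 53.6]
tool_rot: [1.0, 0.018, 0.0, 0.0]
ft_force: [-1.4, 0.4, 7.8]
opening: 0.0
grip_force: 3.9
```

Emit:
pendant(steps="0,0,0.0005,0,0,0;0,0,0,0,0,0;0,0,0,0,0,0")

```text
clock: 15.15
ee_pos: [448.2, -154.9, 53.1]
tool_rot: [1.0, 0.018, 0.0, 0.0]
ft_force: [-1.1, 1.1, 8.5]
opening: -0.0
grip_force: 4.0
```

Emit:
pendant(steps="0,0,0.0005,0,0,0;0,0,0,0,0,0;0,0,0,0,0,0")

```text
clock: 15.4
ee_pos: [448.2, -154.9, 52.7]
tool_rot: [1.0, 0.018, 0.0, 0.0]
ft_force: [-0.5, 0.4, 8.2]
opening: -0.1
grip_force: 4.1
```

In the tool's units: 0.4 mm / 1000 = 0.0004.

Emit:
pendant(steps="0,0,0.0004,0,0,0;0,0,0,0,0,0;0,0,0,0,0,0")

```text
clock: 15.65
ee_pos: [448.2, -154.9, 52.3]
tool_rot: [1.0, 0.018, 0.0, 0.0]
ft_force: [-0.7, -0.2, 8.4]
opening: -0.1
grip_force: 4.2
```

Emit:
pendant(steps="0,0,0.0004,0,0,0;0,0,0,0,0,0;0,0,0,0,0,0")

```text
clock: 15.9
ee_pos: [448.3, -154.9, 52.3]
tool_rot: [1.0, 0.018, 0.0, 0.0]
ft_force: [-2.0, 1.2, 13.4]
opening: -0.0
grip_force: 6.6
```

Emit:
pendant(steps="0,0,0,0,0,0;0,0,0,0,0,0;0,0,0,0,0,0;0,0,0,0,0,0")

```text
clock: 16.23
ee_pos: [448.3, -154.9, 52.3]
tool_rot: [1.0, 0.018, 0.0, 0.0]
ft_force: [-1.6, 0.8, 13.7]
opening: 0.2
grip_force: 6.5
```

```bash
python3 -c "
from station import ctrl, imaging, sign_off
print(ctrl.get_state()['torque'])"
```

```text
[0.19024836 0.37136186 0.04190071]
```

Steady at about 13.7 N; hold, then check the tilt while held.

Emit:
pendant(steps="0,0,0,0,0,0;0,0,0,0,0,0;0,0,0,0,0,0;0,0,0,0,0,0;0,0,0,0,0,0;0,0,0,0,0,0;0,0,0,0,0,0;0,0,0,0,0,0;0,0,0,0,0,0;0,0,0,0,0,0;0,0,0,0,0,0;0,0,0,0,0,0;0,0,0,0,0,0;0,0,0,0,0,0;0,0,0,0,0,0;0,0,0,0,0,0;0,0,0,0,0,0;0,0,0,0,0,0")

```text
clock: 17.73
ee_pos: [448.3, -154.9, 52.2]
tool_rot: [1.0, 0.018, 0.0, 0.0]
ft_force: [-2.7, 0.8, 14.0]
opening: 0.3
grip_force: 6.5
```

Run:
```python
from h import *
T=pose(); im,d,T=snap("wrist","w7"); K,C=cam("wrist",T)
v,u=np.mgrid[:400,:640]; W=(np.stack([(u-K[0,2])/K[0,0],(v-K[1,2])/K[1,1],np.ones(u.shape)],-1)*d[...,None])@C[:3,:3].T+C[:3,3]
R=np.array([[np.cos(.036),np.sin(.036)],[-np.sin(.036),np.cos(.036)]]); L=(W[...,:2]-[448,-154])@R.T; z=W[...,2]
for s in(1,-1):
    m=(d>0)&(abs(L[...,0])<9)&(L[...,1]*s>45)&(L[...,1]*s<74)&(z>42)&(z<75); print(s,m.sum(),np.median(z[m]))
```

```text
1 1605 53.306446494292516
-1 1608 53.98143231026863
```

In the tool's units: -35 mm / 1000 = -0.035, -20 mm / 1000 = -0.02.

Emit:
pendant(steps="0,0,-0.002,0,0,0;0,0,-0.003,0,0,0;0,0,-0.003,0,0,0;0,0,-0.005,0,0,0;0,0,-0.02,0,0,0;0,0,-0.035,0,0,0;0,0,-0.035,0,0,0;0,0,-0.035,0,0,0;0,0,-0.01,0,0,0;0,0,0,0,0,0;0,0,0,0,0,0;0,0,0,0,0,0")

```text
clock: 18.78
ee_pos: [446.8, -154.1, 197.9]
tool_rot: [1.0, 0.018, -0.001, -0.001]
ft_force: [-0.7, -0.2, 0.1]
opening: 0.1
grip_force: 0.0
```

```bash
python3 tilt.py w8
```

Run:
```python
from h import *
im,d,T=snap("top","t9"); cv2.imwrite("pics/t9c.png",cv2.resize(im[170:290,160:480,::-1],None,fx=2.5,fy=2.5,interpolation=cv2.INTER_CUBIC))
```

```text
bar [-6.90000e-03 -5.00000e-03  6.16899e+01] 2766
deck [ 2.00000e-04 -1.10000e-03  3.33602e+01] 1893
rear [-1.00000e-04 -9.00000e-04  7.13905e+01] 6401
[ 446.75048796 -154.14598523  197.85534691]
```

View pics/t9c.png

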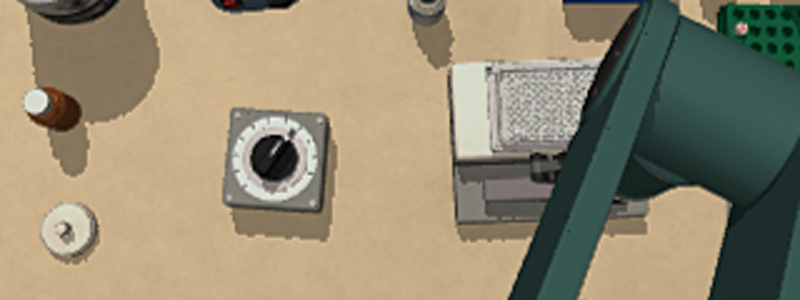

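The picture shows the dial at (273,158) with its pointer at the tab (291,133). The bar is back up (z 61.7 before and after) and level, and nothing else has moved.

```bash
python3 -c "
from station import ctrl, imaging, sign_off
print(sign_off())"
```

```text
the job is handed in; nothing more can be done
None
```

The job is handed in: the dial pointer stands at the index tab (within about 0.015 rad), and the start bar was levelled, held home for about 1.9 s at roughly 14 N, and came back up level.

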